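Unhook a shelf bracket from the sloped board and lay it in the stock bin

ROBOT

A 6-joint arm with a two-finger parallel gripper is mounted at the origin on the work surface. World frame = base frame: x ahead of the robot, y to its left, z up, the work surface at z = 0. Lengths are in m, angles in degrees, forces in N, time in s.
With the tool pointing down it reaches from about 0.25 to 0.85 m from the base axis. Payload 12.5 kg.
Tool frame: the origin (TCP) lies at the very end of the fingers, on their centre line; the grasp point (between the pads) lies env.hold_point_z behind it (env.hold_point_z is the distance from the TCP to the grasp point, in m); z points along the fingers, y is the direction in which the jaws open and shut (so a half turn about z gives the same grasp; the last joint's range is limited). The gripper opens to 93 mm and grips with 3 to 60 N. Pads are 15 mm wide; open, the fingers measure 128 mm over their backs; the gripper's body (75 mm by 188 mm) begins 65 mm behind the grasp point.
Start: joints at [-70.164, 20.094, 94.641, -0, 65.266, -4.847], TCP at [0.23, -0.5, 0.219] pointing down, gripper open.
Joint ranges: [-157.81, 157.81], [-45, 120.19], [0.68, 151.7], [-89.99, 269.99], [4.06, 180], [-164.3, 164.3]. Speed limits (degrees/s): [127.2, 127.2, 159.86, 180, 180, 180].

INTERFACE

Orientations are given as [roll, pitch, yaw] about the fixed x, y, z axes, in that order (R = Rz(yaw) Ry(pitch) Rx(roll)).
In Python, from station import env gives the robot as it stands.
- The arm moves only by the tool jog_arm, never from a script. Its argument "increments" is a list of rows, each a list of 5 numbers: the finger opening in m, from 0 to 0.093, then the shift along the tool's x, y, z in m, then the turn about the tool's z in degrees. A call has 1 to 12 rows; each row shifts and turns the commanded pose from where the row before left it, along the tool's axes as they then stand; what a row does not reach is not made up. A row lasts 1/10 s, in which the tool goes at most 50 mm and 8.59 degrees, less where a joint would pass 70% of its speed; a pose out of reach is approached as far as the arm can. A call with a gripper value outside its range is refused whole. The fingers move at their own pace and stop on an object; "newtons" is the grip in N (left out, the last holds). Time passes only in rows, so rows that do not move let the fingers close. It gives the time, the measured TCP pose, the force and the opening at its end, in the units of the state.
- env.read_state(): the state, without advancing time (a new reading comes with each control period).
- env.grab_frame(name): name is "scene" or "top" or "wrist"; returns a dict with "img" (480x640x3 uint8, red, green, blue), "vertical_fov" (degrees; the focal length in pixels is half the picture's height over the tangent of half this angle, whatever the lens; pixels are square), "cx", "cy" (the principal point, pixels), "k1" (the pictures are not rectified: a ray, as slopes to the right and down, at radius r is drawn at 1 + k1 r^2 times it, then the intrinsics apply), "rvec" (rotation vector, rad) and "tvec" (3), from world to camera coordinates, as OpenCV has them. Camera axes: x right, y down, z forward; pixel columns grow to the right and rows downward; lengths in m; the calibration is good to about 2 mm. A picture is of the moment at which its call begins. There is no depth.
- env.finish_job(): hands the job in, once; it reports no verdict.
Trained networks look in a picture, given as the dict that the camera call returned (one of the last four; its "shot" number tells which), for a name from the list of things; names that differ only in an ending like _2 or _b are one class to them, and where a whole thing is asked for, a point or a joint stands for the part that bears it (a point fixed in the world has none). Each returns a list of dicts, best first, with "conf" (0 to 1); they miss things now and then, are a little off and sometimes report something else, mostly with a low value. They report only what shows in the picture. A call takes as long as a camera call. They do not tell look-alikes from the thing itself.
- env.masks_of(picture, thing): "region" (480x640 bool, what is visible of it) and "extent" ([left, top, width, height] in pixels, round what is visible of it).
The state is a dict: "t": time; "joint_positions": joint angles; "qd": joint speeds; "tau": joint torques, N m; "position": TCP position; "ee_rot": TCP orientation; "ft_force": force on the tool from outside, world axes, zero at the start; "wrist_torque": the same for the moment, N m; "opening": finger opening in m.
Only numpy, scipy, OpenCV 4.12 (cv2) and the standard library are available. Lean on these libraries where they do the work, as an engineer would, in place of code of your own. Each camera call takes 0.05 s, during which the arm holds its last target. There are 200 camera calls.

TASK

Take the blue shelf bracket off the sloped grey board: slide it along its hidden keyhole slots towards its yellow-striped end until it gently meets the stop, lift it straight off the board's face, then lay it flat on its base in the red bin, set down and not dropped. Do not force it on its studs, do not bump the board or its light bar, and leave the jar, the candle and the carton where they stand.

Things in the scene. Friction and masses are not known exactly. Their poses are not given: they have to be found in the camera images.
- face (a point): Point at mid-width on the face of the fixed sloped grey board (320 mm wide). Its z is the outward normal, 35 degrees from vertical, leaning to the robot; x points up the slope, y along the width, level. The face reaches 85 mm down and 105 mm up the slope from here. The bracket's underside lies on it, hiding two headed steel studs 80 mm apart along y (8 mm shaft, 16 mm head).
- light (a point): Middle of the white light bar fixed above the board: 14 mm thick, 300 mm long along the board's width, 103 mm off the face and 63 mm up the slope from face, on thin arms at its ends that rise from the board's top edge. It blocks a vertical gripper above the bracket; a gripper along the board's normal passes below it.
- board: The fixed board with its light bar, feet and studs. Origin on the table under its mid-width; z up, x level and away from its lower front edge, y along its width. face is at x = -10, z = +75 mm. Where the hidden studs stand along y differs from run to run by up to 12 mm either way and is not told.
- bracket: Blue shelf bracket, 0.3 to 0.5 kg, hung flat on the board. Boxed base 60 mm (x, up the slope) by 168 mm (y) by 16 mm thick (z, along the board's normal); origin at the centre of its underside. On the base's middle stands its arm, a flat bar 50 mm (x) by 12 mm (y) by 44 mm high. It is to be laid in the bin on this base, arm up.
- stripe (a point): Middle of the yellow stripe, on top of the base at its +y end. The bracket slides only along its own y: 8 to 44 mm towards this end (how far is unknown in each run) until a stop inside meets a stud. Friction is a few newtons, up to 15 N if held askew or pressed on the board. There the stud heads stand in the wide ends of the two slots.
- bracket_mid (a point): Point half-way up the bracket, 30 mm above its underside, on the arm's axis; axes as the bracket. The slots in the underside are 10 mm wide, their wide ends 20 mm square (2 mm play about the heads). At the stop, ease back 1 to 1.5 mm, then lift along the board's normal: the heads are clear after 11 mm. Elsewhere the heads hold it with 1.5 mm play; it hangs 1 mm below mid-slot.
- grip_mid (a point): Centre of the bracket's arm, 38 mm above the underside (22 mm above the top of the base, 22 mm below the arm's top); the place to grip, fingers closing along the bracket's y across its 12 mm.
- bin: fixed red open bin, outside 125 mm (x) by 215 mm (y) by 55 mm high, walls and floor 5 mm thick (outward rim adds 4 mm); inside 115 by 205 mm. Origin at the centre of its underside on the table, z up. The bracket's long side goes along the bin's long side (y), either way round.
- bin_floor (a point): centre of the bin's inner floor, 5 mm above the table.
- jar_mid (a point): centre of the amber jar, 60 mm across, 85 mm high, standing beyond the bin; leave alone.
- candle_center (a point): centre of the terracotta-coloured candle, 56 mm across, 90 mm high, standing beyond the bin; leave alone.
- carton_mid (a point): centre of the small cardboard carton, 60 by 95 by 35 mm high, lying in front of the board; leave alone.
Not all that is in view belongs to the job. What is meant by the bracket is not purple, and is the larger of those in its own colour.

How it is judged (in metres and radians):
On the way:
1. the bracket is held in the fingers, 25 mm or more off the board's face, free of the board (z of bracket in the frame of face above 0.025 m and contact force between bracket and board below 0.1 N and contact force between the fingers and bracket above 1 N), for 0.2 s.
At the end, for the whole second after the job is handed in: the bracket lies flat (within 0.1 rad) on its base, arm up, on the floor of the red bin (underside within 7 mm of the floor), inside its walls, let go and at rest (x of bracket_mid in the frame of bin between -0.04 and 0.04 m and y of bracket_mid in the frame of bin between -0.04 and 0.04 m and height (world z) of bracket_mid below 0.039 m and angle between bracket's own z axis and vertical below 0.1 rad and height (world z) of bracket below 0.012 m and linear speed of bracket below 0.02 m/s and contact force between bracket and bin above 0.5 N); the robot touches nothing.
It fails at once if the bracket is forced: it presses on the board or its studs with over 40 N (contact force between bracket and board above 40 N).
It fails at once if the bracket is dropped: it moves faster than 0.6 m/s with no finger on it (linear speed of bracket above 0.6 m/s and contact force between the fingers and bracket below 0.05 N).
It fails at once if the robot bumps the board or its light bar with over 20 N (contact force between any of the arm, the fingers and board above 20 N).
It fails at once if the jar, candle or carton is moved by over 20 mm (distance of any of jar_mid, candle_center, carton_mid from where it was at the start of the episode above 0.02 m).
It also fails if it takes over 51 s, if anything falls off the work surface, if the arm or the gripper's body presses on something with over 40 N, if the wrist force passes 120 N, or if a joint passes its speed limit or range.

## Working session

There is one attempt and no reset: what is moved stays moved. The work goes in short steps, Python scripts to look and compute and a tool call to move; the robot and the scene stay as the last step left them, time stands still between calls to the robot, and variables do not carry over. Pictures are saved under pics/ and viewed, about 8 in all and at most 12, crops included, and the job is handed in when it is done.

Besides the shell and the picture viewer there is one more tool, called after "Request:" as a command line: name --pt "numbers of a row" for each row, then --argument value for the rest. jog_arm: Moves the arm, as the interface text tells. Its arguments: {"type":"object","properties":{"increments":{"type":"array","items":{"type":"array","items":{"type":"number"}}},"newtons":{"type":"number"}},"required":["increments"]}

```bash
mkdir -p pics; ls
python3 - <<'E'
from station import env
import cv2,numpy as np
print(env.read_state(), env.hold_point_z)
for n in("scene","top","wrist"):
    f=env.grab_frame(n); cv2.imwrite(f"pics/{n}0.png",f["img"][:,:,::-1])
    print(n,{k:v for k,v in f.items() if k!="img"})
    for t in("bracket","stripe","bin","board","light","jar_mid","candle_center","carton_mid"):
        try: print(t,[(round(d["conf"],2),d["extent"]) for d in env.masks_of(f,t)][:3])
        except Exception as e: print(t,e)
E
```

```text
pics
{'t': 0.0, 'joint_positions': array([-7.01647020e+01,  2.01237347e+01,  9.46764512e+01,  6.12395496e-05,
        6.52649637e+01, -4.84695770e+00]), 'qd': array([ 0.0705695 , -0.06865582,  0.03137641,  0.01461929,  0.06881831,
       -0.02925919]), 'tau': array([-1.57454531e-03, -4.97334373e+01, -2.85254413e+01,  6.97636208e-02,
        2.57860502e-02, -1.12691278e-04]), 'position': array([ 0.22958294, -0.49942001,  0.2181105 ]), 'ee_rot': array([-1.79935088e+02, -5.56017741e-03,  2.46822269e+01]), 'ft_force': array([0.40362726, 0.09136501, 0.69470054]), 'wrist_torque': array([ 0.02962808, -0.00737196,  0.00106884]), 'opening': 0.09270032033157195} 0.0188
scene {'vertical_fov': 54.24288023875802, 'cx': 321.11275015971984, 'cy': 240.19264815278902, 'k1': -0.07641977219235217, 'rvec': array([ 1.90918081,  1.4408863 , -0.65301734]), 'tvec': array([-0.12115162, -0.25128237,  1.36208041]), 'shot': 1}
bracket [(0.7, [395.0, 325.9, 68.2, 58.8]), (0.69, [305.6, 187.0, 65.7, 50.2]), (0.57, [389.9, 219.7, 83.9, 42.1])]
stripe [(0.92, [392.0, 222.8, 85.9, 43.2]), (0.8, [307.0, 189.5, 62.5, 
[... 698 characters left out ...]
7, 294.5, 59.6, 92.1]), (0.71, [180.1, 222.0, 85.7, 36.4]), (0.58, [252.8, 110.7, 43.4, 60.6])]
bin [(0.75, [359.7, 184.8, 121.3, 81.4])]
board [(0.6, [111.4, 180.4, 197.9, 94.1])]
light [(0.9, [114.2, 183.6, 194.3, 85.9])]
jar_mid [(0.73, [356.2, 151.3, 31.3, 39.4])]
candle_center [(0.76, [419.6, 142.6, 39.1, 40.7])]
carton_mid [(0.66, [185.0, 294.4, 56.6, 40.6])]
wrist {'vertical_fov': 64.56366514059297, 'cx': 316.41820261321453, 'cy': 243.03050121446495, 'k1': 0.013486552760347222, 'rvec': array([-2.46593485,  1.58046415,  0.19244142]), 'tvec': array([-0.54984032, -0.02868506,  0.38780204]), 'shot': 3}
bracket []
stripe []
bin []
board []
light []
jar_mid []
candle_center []
carton_mid []
```

View pics/scene0.png

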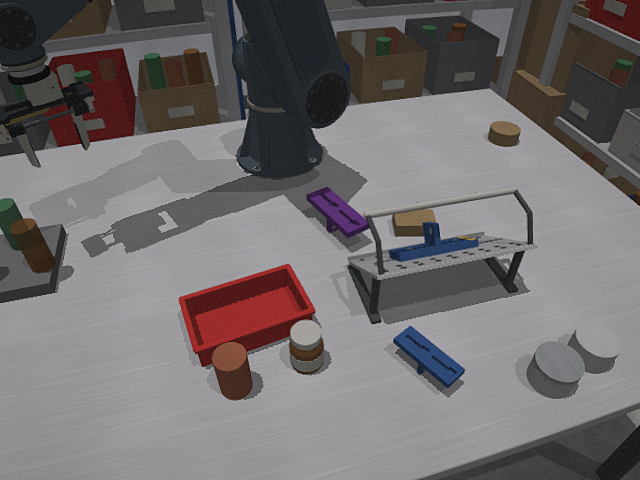

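View pics/top0.png

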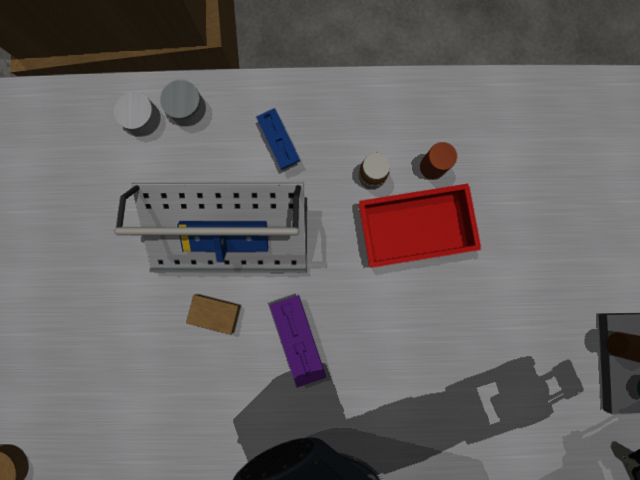

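The blue bracket on the board is at scene (435,245) and top (222,237), with its stripe at the left (+y) end. The look-alikes are a smaller blue one lying free at scene (428,357) / top (278,139), and a purple one at scene (337,212) / top (298,340). The one on the board is the larger blue one and carries the yellow stripe, so it fits. I'll confirm this on enlarged crops.

Run:
```python
import cv2,numpy as np
a=cv2.imread("pics/top0.png")[172:280,105:315]; b=cv2.imread("pics/scene0.png")[180:330,340:545]
A=cv2.resize(a,None,fx=3.8,fy=3.8,interpolation=cv2.INTER_CUBIC);B=cv2.resize(b,None,fx=3.9,fy=3.9,interpolation=cv2.INTER_CUBIC)
cv2.imwrite("pics/ca.png",A);cv2.imwrite("pics/cb.png",B)
```

```text
(no output)
```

View pics/ca.png

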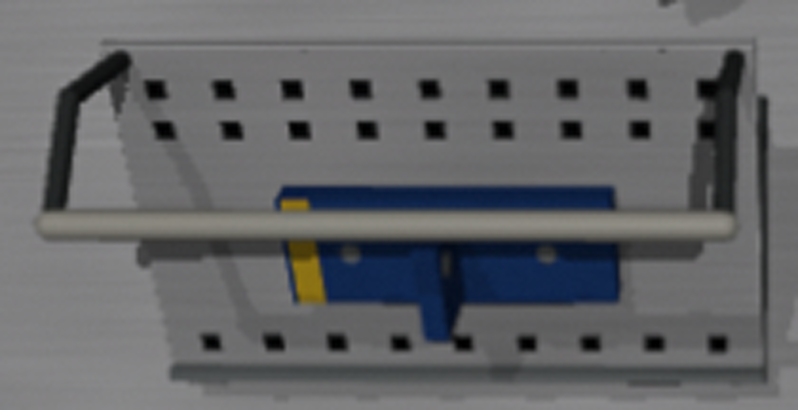

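View pics/cb.png

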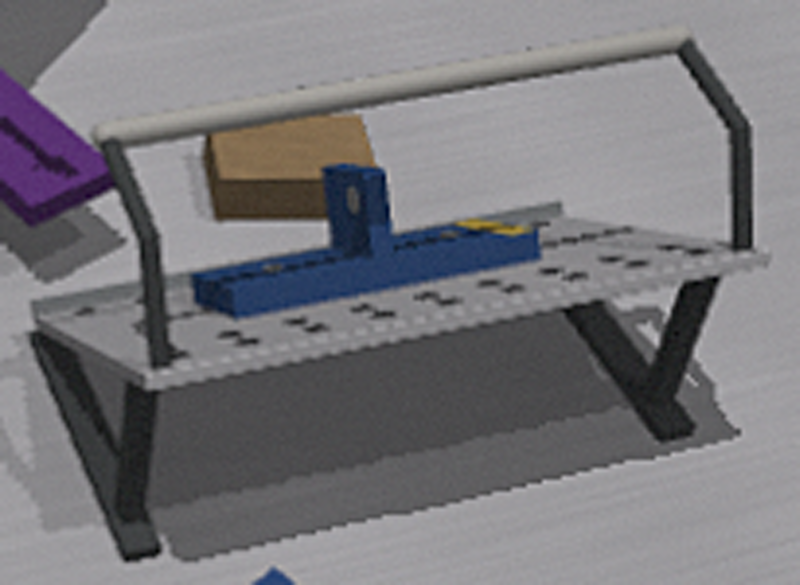

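The crops confirm it: the larger blue bracket is on the board, with its yellow stripe at the +y end, left in the top view. Next I'll fit the board, bracket and bin poses using both views.

```bash
cat > h.py <<'E'
import cv2,numpy as np
from scipy.spatial.transform import Rotation as R
def proj(f,P):
    P=np.atleast_2d(P)@R.from_rotvec(f["rvec"]).as_matrix().T+f["tvec"]
    s=P[:,:2]/P[:,2:]; s=s*(1+f["k1"]*(s**2).sum(1))[:,None]
    return s*240/np.tan(np.radians(f["vertical_fov"]/2))+[f["cx"],f["cy"]]
c,s_=np.cos(np.radians(35)),np.sin(np.radians(35))
UY=np.array([[c,0,s_],[0,1,0],[-s_,0,c]])  # rows: u,y,n in board frame
def face2w(b,Q):  # b=x,y,yaw of board ; Q in face frame (u,y,n) m
    P=np.atleast_2d(Q)@UY+[-.010,0,.075]
    return P@R.from_euler('z',b[2]).as_matrix().T+[b[0],b[1],0]
E
python3 - <<'E'
from h import *
from station import env
from scipy.optimize import least_squares
T=env.grab_frame("top");S=env.grab_frame("scene")
a=lambda p:(np.array(p)+.5)/3.8-.5+[105,172]
b=lambda p:(np.array(p)+.5)/3.9-.5+[340,180]
# (cam, pix, u,y,n mm, onbracket)
D=[(T,a((103,42)),105,160,0,0),(T,a((755,42)),105,-160,0,0),(T,a((38,224)),63,150,103,0),(T,a((735,224)),63,-150,103,0),
(S,b((95,134)),63,-150,103,0),(S,b((690,38)),63,150,103,0),(S,b((150,380)),105,-160,0,0),(S,b((770,260)),105,160,0,0),
(T,a((283,186)),30,84,16,1),(T,a((614,187)),30,-84,16,1),(T,a((619,300)),-30,-84,16,1),(T,a((296,302)),-30,84,16,1),(T,a((437,341)),-25,0,60,1),
(S,b((237,287)),30,-84,16,1),(S,b((540,230)),30,84,16,1),(S,b((237,315)),30,-84,0,1),(S,b((540,257)),30,84,0,1),(S,b((195,275)),-30,-84,16,1)]
def res(p):
    return np.concatenate([ (proj(f,face2w(p,np.array([u+br*p[4]*1e3,y+br*p[3]*1e3,n+br*p[5]*1e3])*1e-3))[0]-q) for f,q,u,y,n,br in D])
r=least_squares(res,[.5,.15,0,0,0,0],x_scale=[.1,.1,.1,.01,.01,.01],loss='soft_l1')
print("board x y yaw; s u0 n0",r.x,"yawdeg",np.degrees(r.x[2]));print(res(r.x).reshape(-1,2).round(1).tolist())
p=r.x
print("grip_mid",face2w(p,[p[4],p[3],.038]))
# bin
from itertools import product
C=[]
for f in(T,S):
    h=cv2.cvtColor(f["img"],cv2.COLOR_RGB2HSV); m=(((h[...,0]<6)|(h[...,0]>174))&(h[...,1]>170)&(h[...,2]>60)).astype(np.uint8)
    box=(350,175,490,275) if f is T else (170,255,325,370)
    M=np.zeros_like(m);M[box[1]:box[3],box[0]:box[2]]=m[box[1]:box[3],box[0]:box[2]]
    n,l,st,_=cv2.connectedComponentsWithStats(M);k=1+st[1:,4].argmax();C.append((f,(l==k).astype(np.uint8)));print(st[k])
def rb(p,z=None):
    o=[]
    for f,M in C:
        Q=[[x,y,zz] for zz,hx,hy in((.055,.0665,.1115),(0.0,.0625,.1075)) for x,y in product((-hx,hx),(-hy,hy))]
        P=np.array(Q)@R.from_euler('z',p[2]).as_matrix().T+[p[0],p[1],0]
        h=cv2.convexHull(proj(f,P).astype(np.float32))
        cn=cv2.convexHull(cv2.findContours(M,0,cv2.CHAIN_APPROX_NONE)[0][0])
        # densify image hull
        v=cn[:,0].astype(float);nx=np.roll(v,-1,0)
        pts=np.concatenate([v+(nx-v)*t for t in np.linspace(0,1,6)[:-1]])
        # weight by seg length to spread
        w=np.tile(np.sqrt(np.linalg.norm(nx-v,axis=1)),5)
        o.append(w*np.array([cv2.pointPolygonTest(h,(float(q[0]),float(q[1])),True) for q in pts]))
    return np.concatenate(o)
r=least_squares(rb,[.55,-.18,.1],diff_step=1e-3,loss='soft_l1');print("bin",r.x,np.degrees(r.x[2]),np.abs(rb(r.x)).mean(), r.cost)
E
```

```text
board x y yaw; s u0 n0 [ 0.58688385  0.20172578 -0.01931087 -0.00371986  0.00097785  0.00138026] yawdeg -1.1064315119266948
[[-0.9, 0.2], [0.5, 0.2], [4.2, -0.9], [-2.6, -0.4], [3.1, 0.8], [-2.4, 0.5], [-1.0, -1.1], [0.3, -2.7], [-1.9, 2.2], [-0.4, 2.1], [0.3, -0.4], [-0.2, -1.2], [0.3, -1.3], [-1.2, 0.0], [0.1, -0.5], [-0.1, 1.1], [0.9, 0.5], [-1.2, -0.6]]
grip_mid [[0.55582291 0.19860512 0.10668865]]
[ 359  184  121   83 6842]
[ 179  264  136  103 7219]
bin [ 0.58813848 -0.18598622  0.14294172] 8.189957160692536 1.6767396044890504 252.39300513345358
```

Both views agree: the board is at (0.587, 0.202) with yaw -1.1°, and the bin at (0.588, -0.186) with yaw 8.2°. A row can't command a tilt. I'll lift and square up the yaw, then see what the arm does at the edge of its reach.

Request:
jog_arm --pt "0.093 0 0 -0.045 8.5" --pt "0.093 0 0 -0.045 8.5" --pt "0.093 0 0 -0.045 8.5" --pt "0.093 0.045 -0.02 -0.02 0" --pt "0.093 0.045 -0.02 0 0" --pt "0.093 0.04 -0.03 0 0" --pt "0.093 0.03 -0.04 0 0" --pt "0.093 0.03 -0.04 0 0" --pt "0.093 0.03 -0.04 0 0" --pt "0.093 0.03 -0.04 0 0" --pt "0.093 0.03 -0.04 0 0" --pt "0.093 0.03 -0.04 0 0"

```text
t: 2.65
position: [0.5423, -0.1935, 0.3726]
ee_rot: [180.0, -0.0, -0.8]
ft_force: [0.2, -1.3, -0.6]
opening: 0.0933
```

Request:
jog_arm --pt "0.093 0.03 -0.04 0 0" --pt "0.093 0.03 -0.04 0 0" --pt "0.093 0.03 -0.04 0 0" --pt "0.093 0.03 -0.04 0 0" --pt "0.093 0.045 -0.01 0 0" --pt "0.093 0.045 0 0 0" --pt "0.093 0.045 0 0 0" --pt "0.093 0.045 0 0 0" --pt "0.093 0.045 0 0 0" --pt "0.093 0.045 0 0 0"

```text
t: 3.65
position: [0.8523, -0.0297, 0.3592]
ee_rot: [180.0, -1.3, -0.8]
ft_force: [5.9, -2.4, 29.8]
opening: 0.0929
```

```bash
python3 -c "
from station import env
s=env.read_state();print(s['t'],s['position'],s['ee_rot'],s['joint_positions'].round(1))"
```

```text
3.65 [ 0.85229344 -0.02967327  0.35918947] [179.9862052   -1.33482104  -0.81963916] [-5.100e+00  6.310e+01  6.000e-01  1.000e-01  1.149e+02  8.570e+01]
```

Request:
jog_arm --pt "0.093 0.03 0 0 0" --pt "0.093 0.03 0 0 0" --pt "0.093 0.03 0 0 0"

```text
t: 3.95
position: [0.8779, -0.0288, 0.3387]
ee_rot: [179.9, -4.7, -0.8]
ft_force: [-1.3, 0.5, -0.2]
opening: 0.0929
```

```bash
python3 -c "
from station import env
s=env.read_state();print(s['t'],s['position'],s['ee_rot'],s['joint_positions'].round(2))"
```

```text
3.95 [ 0.87789963 -0.02883121  0.33872723] [179.88981462  -4.71928856  -0.81091488] [ -4.99  64.5    0.68   0.25 110.11  85.92]
```

The reach limit does tilt the tool forward. I'll continue, with a small shift in y so the tilt lines up with the board.

Request:
jog_arm --pt "0.093 0.03 -0.015 0 0" --pt "0.093 0.045 0 0 0" --pt "0.093 0.045 0 0 0" --pt "0.093 0.045 0 0 0" --pt "0.093 0.045 0 0 0" --pt "0.093 0.045 0 0 0"

```text
t: 4.55
position: [0.9362, -0.013, 0.2994]
ee_rot: [179.9, -13.1, -0.8]
ft_force: [0.2, 0.1, 1.0]
opening: 0.0932
```

```bash
python3 -c "
from station import env
s=env.read_state();print(s['t'],s['position'],s['ee_rot'],s['joint_positions'].round(2))"
```

```text
4.55 [ 0.93618619 -0.01303596  0.29942092] [179.9054096  -13.14487204  -0.76023855] [-3.82 67.53  0.68  0.61 98.66 87.11]
```

Request:
jog_arm --pt "0.093 0.048 0 -0.01 0" --pt "0.093 0.048 0 -0.01 0" --pt "0.093 0.048 0 -0.01 0" --pt "0.093 0.048 0 -0.01 0" --pt "0.093 0.048 0 -0.01 0" --pt "0.093 0.048 0 -0.01 0" --pt "0.093 0.048 0 -0.01 0" --pt "0.093 0.048 0 -0.01 0"

```text
t: 5.35
position: [0.9734, -0.0146, 0.3796]
ee_rot: [179.9, -26.4, -0.8]
ft_force: [0.5, -0.6, 0.2]
opening: 0.0929
```

```bash
python3 -c "
from station import env
s=env.read_state();print(s['t'],s['position'],s['ee_rot'],s['joint_positions'].round(2))"
```

```text
5.35 [ 0.97335655 -0.01457913  0.37955599] [179.87790021 -26.40072131  -0.774789  ] [-3.97 63.61  0.73  1.3  89.29 87.12]
```

Request:
jog_arm --pt "0.093 0.048 0 -0.01 0" --pt "0.093 0.048 0 -0.01 0" --pt "0.093 0.048 0 -0.01 0" --pt "0.093 0.048 0 -0.01 0" --pt "0.093 0.048 0 -0.01 0" --pt "0.093 0 0 0 0"

```text
t: 5.95
position: [0.9798, -0.0143, 0.4588]
ee_rot: [179.8, -34.7, -0.7]
ft_force: [0.7, 0.5, 0.6]
opening: 0.0932
```

```bash
python3 -c "
from station import env
s=env.read_state();print(s['t'],s['position'],s['ee_rot'],s['joint_positions'].round(2))"
```

```text
5.95 [ 0.97980199 -0.0143466   0.45879786] [179.84703617 -34.6808465   -0.74515314] [-4.05 59.59  0.69  1.73 85.08 87.13]
```

```bash
cat >> h.py <<'E'
B=[.58688,.20173,-.01931]
def rot(s): return R.from_euler('xyz',s["ee_rot"],degrees=True).as_matrix()
def need(s,P): return (rot(s).T@(np.array(P)-s["position"])).round(4)
def tcp_face(s):  # TCP in face frame
    p=R.from_euler('z',-B[2]).as_matrix()@(s["position"]-[B[0],B[1],0])
    return (UY@(p-[-.010,0,.075])).round(4)
E
python3 -c "
from h import *; from station import env
s=env.read_state(); A=np.array([.42,-.014,.36]); print(need(s,A)); P=face2w(B,[-.01,-.004,.153])[0]; print(P); s2=dict(s,position=A); print(need(s2,P)); print(rot(s))"
```

```text
[-0.5165  0.0076 -0.2372]
[0.4808738  0.19977649 0.1945945 ]
[-0.0463 -0.215   0.1685]
[[ 0.82226476 -0.01452392  0.56891979]
 [-0.01069447 -0.99989211 -0.01006938]
 [ 0.56900466  0.0021954  -0.82233137]]
```

Request:
jog_arm --pt "0.093 -0.02 0 -0.01 0" --pt "0.093 -0.044 0 -0.02 0" --pt "0.093 -0.044 0 -0.02 0" --pt "0.093 -0.044 0 -0.02 0" --pt "0.093 -0.044 0 -0.02 0" --pt "0.093 -0.044 0 -0.02 0" --pt "0.093 -0.044 0 -0.02 0" --pt "0.093 -0.044 0 -0.02 0" --pt "0.093 -0.044 0 -0.02 0" --pt "0.093 -0.044 0 -0.02 0" --pt "0.093 -0.044 0 -0.02 0" --pt "0.093 -0.044 0 -0.02 0"

```text
t: 7.15
position: [0.5068, -0.0084, 0.376]
ee_rot: [179.9, -34.4, -0.7]
ft_force: [-0.2, -1.0, 1.1]
opening: 0.0928
```

```bash
python3 -c "
from h import *; from station import env
s=env.read_state(); print(s['position'],s['ee_rot'],s['joint_positions'].round(1),tcp_face(s)); P=face2w(B,[-.01,-.004,.153])[0]; print(need(s,P))"
```

```text
[ 0.50677735 -0.008372    0.37602229] [179.87878308 -34.38554811  -0.71892163] [ -8.6  -8.4 111.1   6.3  43.4  78.9] [ 0.1186 -0.2116  0.2845]
[-0.126  -0.2081  0.1332]
```

Request:
jog_arm --pt "0.093 -0.03 -0.03 0 0" --pt "0.093 -0.03 -0.035 0.01 0" --pt "0.093 -0.03 -0.035 0.01 0" --pt "0.093 -0.026 -0.036 0.018 0" --pt "0.093 -0.01 -0.036 0.03 0" --pt "0.093 0 -0.036 0.03 0" --pt "0.093 0 0 0.03 0" --pt "0.093 0 0 0 0" --pt "0.093 0 0 0 0"

```text
t: 8.05
position: [0.4805, 0.1941, 0.2033]
ee_rot: [179.8, -34.3, -0.8]
ft_force: [-0.2, 0.6, 1.1]
opening: 0.0931
```

```bash
python3 -c "
from h import *; from station import env
s=env.read_state(); print(s['position'],s['ee_rot'],s['joint_positions'].round(1),tcp_face(s),R.from_matrix((R.from_euler('z',B[2]).as_matrix()@UY.T).T@rot(s)@np.diag([1,-1,-1])).as_rotvec(degrees=True))
f=env.grab_frame('wrist');cv2.imwrite('pics/w1.png',f['img'][:,:,::-1])
for t in('bracket','stripe','grip_mid'):print(t,[(round(d['conf'],2),d['extent']) for d in env.masks_of(f,t)][:3])
for n,Q in dict(stripe=[-.001,.0755,.016],gripmid=[-.001,-.004,.038],c1=[-.031,.08,.016],c2=[-.031,-.088,.016],c3=[.029,.08,.016],c4=[.029,-.088,.016],a1=[-.026,.002,.06],a2=[-.026,-.010,.06],a3=[.024,.002,.06],a4=[.024,-.010,.06]).items():print(n,proj(f,face2w(B,Q)).round(1))
"
```

```text
[0.48052602 0.19409331 0.20326297] [179.78342007 -34.30170152  -0.77454437] [ 24.3   7.5 121.8 -37.5  23.4 146.3] [-0.0052 -0.0097  0.1602] [-0.02790169  0.69777903  0.27430074]
bracket [(0.96, [354.5, 23.4, 80.7, 71.1]), (0.81, [416.7, 376.6, 65.8, 38.3]), (0.78, [201.2, 181.0, 208.6, 91.0])]
stripe [(0.84, [204.4, 187.2, 207.8, 87.0]), (0.77, [411.9, 374.9, 71.6, 45.9]), (0.61, [354.2, 26.4, 84.0, 66.5])]
grip_mid [(0.91, [204.7, 187.9, 207.4, 82.2]), (0.79, [412.6, 377.2, 70.8, 42.4]), (0.57, [351.6, 25.8, 80.8, 67.4])]
stripe [[213.6 222. ]]
gripmid [[309.1 228.2]]
c1 [[210.5 256.7]]
c2 [[408.4 257.6]]
c3 [[205.7 185.5]]
c4 [[413.3 186.7]]
a1 [[300.4 267.9]]
a2 [[316.7 268. ]]
a3 [[300.  200.1]]
a4 [[317.1 200.2]]
```

View pics/w1.png

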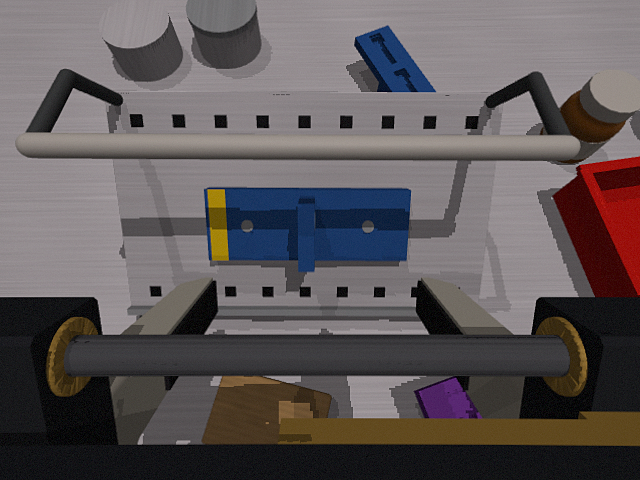

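The wrist view shows the bracket's arm at px (306,235), 10 px left of the jaw centre line at 316. The base corners are at (206,188), (410,189), (407,261) and (209,261), within about 3 px of the prediction. The light bar is well clear above. I'll go in along the normal.

Request:
jog_arm --pt "0.093 0.002 -0.004 0.02 0" --pt "0.093 0.002 -0.003 0.03 0" --pt "0.093 0 0 0.03 0" --pt "0.093 0 0 0.025 0" --pt "0.093 0 0 0.015 0" --pt "0.093 0 0 0.008 0" --pt "0.093 0 0 0 0" --pt "0.093 0 0 0 0"

```text
t: 9.05
position: [0.5595, 0.1992, 0.107]
ee_rot: [180.0, -33.7, -0.7]
ft_force: [-0.0, -0.2, 0.2]
opening: 0.0929
```

```bash
cat > st.py <<'E'
from h import *; from station import env
s=env.read_state(); print(s['t'],s['position'],s['ee_rot'],'face',tcp_face(s),'F',s['ft_force'].round(2),'tool F',(rot(s).T@s['ft_force']).round(2),s['opening'])
E
python3 st.py
```

```text
9.05 [0.55954943 0.19918552 0.10698596] [179.95895694 -33.71544046  -0.66992172] face [ 0.0042 -0.0031  0.0361] F [-0.02 -0.19  0.17] tool F [ 0.08  0.19 -0.15] 0.0928875416872258
```

Request:
jog_arm --pt "0.093 -0.004 0 0.006 0" --pt "0.093 -0.002 0 0.006 0" --pt "0.093 0 0 0 0" --pt "0.06 0 0 0 0" --pt "0.03 0 0 0 0" --pt "0.018 0 0 0 0" --pt "0.0 0 0 0 0" --pt "0.0 0 0 0 0" --pt "0.0 0 0 0 0" --pt "0.0 0 0 0 0" --newtons 10

```text
t: 10.05
position: [0.5635, 0.1987, 0.0969]
ee_rot: [180.0, -33.2, -0.5]
ft_force: [-0.1, 0.1, 0.8]
opening: 0.0415
```

```bash
python3 st.py
```

```text
10.05 [0.56348606 0.1986678  0.09692268] [179.98702982 -33.15940566  -0.52931198] face [ 0.0017 -0.0035  0.0256] F [-0.06  0.07  0.83] tool F [ 0.41 -0.07 -0.72] 0.041459788763860486
```

Request:
jog_arm --pt "0.0 0 0 0 0" --pt "0.0 0 0 0 0" --pt "0.0 0 0 0 0" --pt "0.0 0 0 0 0"

```text
t: 10.45
position: [0.5635, 0.1988, 0.0969]
ee_rot: [-180.0, -33.2, -0.5]
ft_force: [-1.2, 1.3, 0.3]
opening: 0.0118
```

```bash
python3 st.py
```

```text
10.45 [0.563491   0.19879252 0.09690997] [-179.99650425  -33.16111294   -0.53043834] face [ 0.0016 -0.0034  0.0256] F [-1.22  1.27  0.32] tool F [-0.86 -1.25 -0.94] 0.011765732320329608
```

Request:
jog_arm --pt "0.0 0 -0.001 0 0" --pt "0.0 0 -0.0015 0 0" --pt "0.0 0 -0.0015 0 0" --pt "0.0 0 -0.0015 0 0" --pt "0.0 0.0001 -0.0015 0 0" --pt "0.0 0 0 0 0" --newtons 15

```text
t: 11.05
position: [0.5636, 0.2059, 0.0971]
ee_rot: [-180.0, -33.1, -0.5]
ft_force: [-0.2, 0.6, -1.5]
opening: 0.0118
```

```bash
python3 st.py
```

```text
11.05 [0.56364309 0.20594299 0.09707465] [-179.99533967  -33.12086084   -0.51215054] face [0.0018 0.0038 0.0257] F [-0.22  0.65 -1.5 ] tool F [-1.01 -0.65  1.13] 0.011816802817513688
```

Request:
jog_arm --pt "0.0 0 -0.001 0 0" --pt "0.0 0 -0.001 0 0" --pt "0.0 0 -0.001 0 0"

```text
t: 11.35
position: [0.5637, 0.2087, 0.0972]
ee_rot: [180.0, -33.1, -0.5]
ft_force: [-0.4, -0.9, -1.5]
opening: 0.0125
```

Request:
jog_arm --pt "0.0 0 -0.001 0 0" --pt "0.0 0 -0.001 0 0" --pt "0.0 0 -0.001 0 0"

```text
t: 11.65
position: [0.5639, 0.2117, 0.0973]
ee_rot: [180.0, -33.1, -0.5]
ft_force: [-0.7, -0.7, -1.7]
opening: 0.0118
```

Request:
jog_arm --pt "0.0 0 -0.001 0 0" --pt "0.0 -0.0001 -0.001 0 0" --pt "0.0 0 -0.001 0 0"

```text
t: 11.95
position: [0.5639, 0.2148, 0.0975]
ee_rot: [-180.0, -33.1, -0.5]
ft_force: [-0.4, -0.2, -3.6]
opening: 0.0119
```

Request:
jog_arm --pt "0.0 0 -0.001 0 0" --pt "0.0 -0.0001 -0.001 0.0002 0" --pt "0.0 0 -0.001 0 0"

```text
t: 12.25
position: [0.5641, 0.2176, 0.0975]
ee_rot: [180.0, -33.1, -0.5]
ft_force: [-0.4, -1.2, -3.1]
opening: 0.0118
```

Request:
jog_arm --pt "0.0 0 -0.001 0 0" --pt "0.0 -0.0001 -0.001 0.0002 0" --pt "0.0 0 -0.001 0 0"

```text
t: 12.55
position: [0.5643, 0.2206, 0.0975]
ee_rot: [180.0, -33.0, -0.5]
ft_force: [-1.3, -1.5, -1.8]
opening: 0.0121
```

Request:
jog_arm --pt "0.0 0 -0.001 0 0" --pt "0.0 -0.0001 -0.001 0.0001 0" --pt "0.0 0 -0.001 0 0"

```text
t: 12.85
position: [0.5644, 0.2236, 0.0975]
ee_rot: [-180.0, -33.0, -0.5]
ft_force: [-1.6, -1.8, -1.9]
opening: 0.0121
```

Request:
jog_arm --pt "0.0 0 -0.001 0 0" --pt "0.0 -0.0001 -0.001 0.0001 0" --pt "0.0 0 -0.001 0 0"

```text
t: 13.15
position: [0.5645, 0.2265, 0.0975]
ee_rot: [-180.0, -33.0, -0.5]
ft_force: [-2.2, -0.5, -2.1]
opening: 0.0119
```

Request:
jog_arm --pt "0.0 0 -0.001 0 0" --pt "0.0 -0.0001 -0.001 0.0001 0" --pt "0.0 0 -0.001 0 0"

```text
t: 13.45
position: [0.5643, 0.228, 0.0972]
ee_rot: [179.8, -32.9, -0.5]
ft_force: [-1.4, -14.4, 0.4]
opening: 0.012
```

The stop is met at about 14 N. I'll ease back.

Request:
jog_arm --pt "0.0 0 0.001 0 0" --pt "0.0 0 0.0005 0 0" --pt "0.0 0 0 0 0" --pt "0.0 0 0 0 0"

```text
t: 13.85
position: [0.5645, 0.2278, 0.0974]
ee_rot: [180.0, -33.0, -0.5]
ft_force: [-2.6, -3.3, -2.0]
opening: 0.012
```

```bash
python3 st.py
```

```text
13.85 [0.56445263 0.22776644 0.09741626] [179.97570321 -32.95336044  -0.49450796] face [0.0023 0.0256 0.0258] F [-2.57 -3.35 -1.99] tool F [-3.22  3.37  0.29] 0.012038979725030293
```

Request:
jog_arm --pt "0.0 0 0.0007 0 0" --pt "0.0 0 0.0006 0 0" --pt "0.0 0 0 0 0" --pt "0.0 0 0 0 0" --newtons 30

```text
t: 14.25
position: [0.5646, 0.2274, 0.0978]
ee_rot: [-179.9, -33.0, -0.5]
ft_force: [-4.7, 1.5, 0.0]
opening: 0.0118
```

```bash
python3 st.py
```

```text
14.25 [0.56459642 0.2273896  0.0977784 ] [-179.90617489  -33.00724024   -0.48380716] face [0.0026 0.0252 0.026 ] F [-4.67  1.48  0.02] tool F [-3.92 -1.45 -2.57] 0.011784412193960196
```

Request:
jog_arm --pt "0.0 0 0.0006 0 0" --pt "0.0 0 0 0 0" --pt "0.0 0 0 0 0"

```text
t: 14.55
position: [0.5648, 0.2269, 0.0979]
ee_rot: [-179.9, -33.0, -0.5]
ft_force: [-4.8, 2.1, 0.5]
opening: 0.0116
```

Request:
jog_arm --pt "0.0 0 0.0005 0 0" --pt "0.0 0 0 0 0" --pt "0.0 -0.0001 0 -0.001 0" --pt "0.0 0 0 -0.001 0" --pt "0.0 -0.0001 0 -0.001 0"

```text
t: 15.05
position: [0.5628, 0.2257, 0.1]
ee_rot: [-180.0, -33.0, -0.5]
ft_force: [-0.6, 0.5, -3.9]
opening: 0.0117
```

```bash
python3 st.py
```

```text
15.05 [0.56284714 0.22566045 0.10001713] [-179.97890556  -32.98126627   -0.49112611] face [0.0025 0.0235 0.0288] F [-0.64  0.55 -3.86] tool F [-2.64 -0.54  2.88] 0.011705381027892757
```

Request:
jog_arm --pt "0.0 0 -0.0006 0 0" --pt "0.0 -0.0001 0 -0.0015 0" --pt "0.0 -0.0001 0 -0.0015 0" --pt "0.0 0 0 0 0"

```text
t: 15.45
position: [0.5609, 0.2262, 0.1026]
ee_rot: [-180.0, -33.0, -0.5]
ft_force: [0.3, 0.1, -4.4]
opening: 0.0118
```

```bash
python3 st.py
```

```text
15.45 [0.56093196 0.22624858 0.10255343] [-179.98389817  -32.9847837    -0.4944383 ] face [0.0024 0.024  0.032 ] F [ 0.32  0.14 -4.43] tool F [-2.15 -0.14  3.89] 0.011806869829318967
```

The force reading is pure weight, about 4.4 N, so the heads are clear. I'll keep lifting along the normal.

Request:
jog_arm --pt "0.0 -0.0001 0 -0.003 0" --pt "0.0 -0.0001 0 -0.004 0" --pt "0.0 -0.0002 0 -0.006 0" --pt "0.0 -0.0005 0 -0.015 0" --pt "0.0 -0.001 0 -0.025 0" --pt "0.0 -0.001 0 -0.03 0" --pt "0.0 -0.001 0 -0.03 0" --pt "0.0 0 0 -0.02 0" --pt "0.0 0 0 0 0" --pt "0.0 0 0 0 0"

```text
t: 16.45
position: [0.4853, 0.2269, 0.2119]
ee_rot: [-180.0, -33.0, -0.5]
ft_force: [0.3, 0.1, -5.0]
opening: 0.0117
```

```bash
python3 - <<'E'
exec(open('st.py').read())
for n in("wrist","scene"):
    f=env.grab_frame(n);cv2.imwrite(f"pics/{n}2.png",f["img"][:,:,::-1])
E
python3 -c "
import cv2,numpy as np
a=cv2.imread('pics/wrist2.png');b=cv2.imread('pics/scene2.png')
cv2.imwrite('pics/m2.png',np.hstack([cv2.resize(a,(400,300)),b[100:400,180:580]]))"
```

```text
16.45 [0.48528359 0.22690157 0.21192618] [-179.96442919  -33.00670043   -0.49362074] face [0.0031 0.0232 0.165 ] F [ 0.32  0.07 -5.03] tool F [-2.47 -0.07  4.4 ] 0.011692116788660759
```

View pics/m2.png

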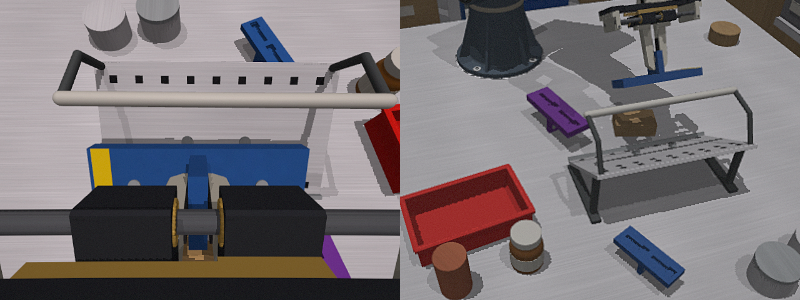

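The montage shows the bracket off the board and level in the fingers, with the studs left bare and the bin clear at the left. The pads close on the tilt axis, so I can level it over the bin by easing the grip and letting it pivot. No tool un-tilt is needed. The 8° yaw mismatch fits inside the bin.

Request:
jog_arm --pt "0.0 0 0.01 -0.03 0" --pt "0.0 0 0.02 -0.03 0" --pt "0.0 0 0.035 -0.015 0" --pt "0.0 0 0.04 0 0" --pt "0.0 0 0.04 0 0" --pt "0.0 0 0.04 0 0" --pt "0.0 0 0.04 0 0" --pt "0.0 0 0.04 0 0" --pt "0.0 0 0.04 0 0" --pt "0.0 0 0.04 0 0" --pt "0.0 0 0.035 0 0" --pt "0.0 0 0.02 0 0"

```text
t: 17.75
position: [0.4408, -0.1684, 0.2735]
ee_rot: [-180.0, -32.8, -0.7]
ft_force: [-0.1, 0.2, -4.3]
opening: 0.0118
```

Run:
```python
exec(open('st.py').read())
print(s['joint_positions'].round(1))
z=rot(s)[:,2]
for h in(.20,.064): print(h,need(s,np.array([.591,-.186,h])+.0188*z))
```

```text
17.75 [ 0.44078841 -0.16835864  0.27349912] [-179.99954255  -32.79099467   -0.65619105] face [ 0.0083 -0.3728  0.2365] F [-0.13  0.15 -4.35] tool F [-2.46 -0.15  3.58] 0.011777097115148714
[-37.8  -4.5 121.9  30.9  39.6  32.8]
0.2 [0.0866 0.0159 0.162 ]
0.064 [0.013  0.0159 0.2764]
```

Request:
jog_arm --pt "0.0 0.015 0.003 0.02 0" --pt "0.0 0.022 0.004 0.04 0" --pt "0.0 0.022 0.004 0.04 0" --pt "0.0 0.02 0.005 0.04 0" --pt "0.0 0.008 0 0.022 0" --pt "0.0 -0.01 0 0.015 0" --pt "0.0 -0.02 0 0.03 0" --pt "0.0 -0.01 0 0.015 0" --pt "0.0 0 0 0 0" --pt "0.0 0 0 0 0"

```text
t: 18.75
position: [0.6011, -0.183, 0.1131]
ee_rot: [-180.0, -32.8, -0.5]
ft_force: [0.3, -0.5, -4.3]
opening: 0.012
```

Run:
```python
exec(open('st.py').read())
z=rot(s)[:,2]; print('pivot',s['position']-.0188*z)
for h in(.10,.064,.05): print(h,need(s,np.array([.591,-.186,h])+.0188*z))
a=env.grab_frame("top")["img"][130:330,280:550,::-1];b=env.grab_frame("scene")["img"][160:420,110:450,::-1]
cv2.imwrite("pics/m3.png",np.hstack([cv2.resize(a,(405,300)),cv2.resize(b,(392,300))]))
```

```text
18.75 [ 0.60113776 -0.18298963  0.11313444] [-179.97856314  -32.81845396   -0.52835406] face [ 0.0478 -0.3844  0.0131] F [ 0.26 -0.48 -4.28] tool F [-2.1   0.48  3.74] 0.01201980869295983
pivot [ 0.59094892 -0.18290271  0.12893381]
0.1 [-0.0156  0.0031  0.0244]
0.064 [-0.0351  0.0031  0.0546]
0.05 [-0.0427  0.0031  0.0664]
```

View pics/m3.png

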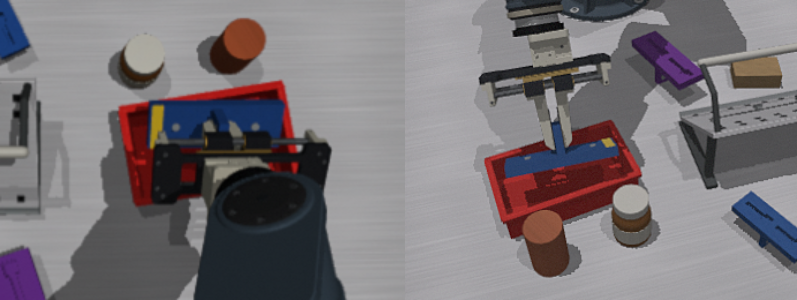

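The top view shows the tilted bracket near the bin's +x wall. I'll shift 8 mm towards -x, lower partly, and then ease the grip in stages so it pivots level.

Request:
jog_arm --pt "0.0 -0.009 0.001 0.008 0" --pt "0.0 -0.009 0.001 0.01 0" --pt "0.0 -0.009 0.001 0.011 0" --pt "0.0 -0.008 0 0.011 0" --pt "0.0 0 0 0 0" --pt "0.0 0 0 0 0"

```text
t: 19.45
position: [0.594, -0.1859, 0.0621]
ee_rot: [180.0, -33.0, -0.5]
ft_force: [0.4, 0.1, -3.5]
opening: 0.0113
```

Request:
jog_arm --pt "0.0 0 0 0 0" --pt "0.0 0 0 0 0" --pt "0.0 0 0 0 0" --pt "0.0 0 0 0 0" --newtons 14

```text
t: 19.85
position: [0.5935, -0.1856, 0.0613]
ee_rot: [180.0, -32.9, -0.5]
ft_force: [-0.3, -0.7, -4.2]
opening: 0.0117
```

```bash
cat > look.py <<'E'
exec(open('st.py').read())
z=rot(s)[:,2]; print('pivot',s['position']-.0188*z,'torque',s['wrist_torque'].round(3))
import sys
b=env.grab_frame("scene")["img"][230:400,150:350,::-1]; w=env.grab_frame("wrist")["img"][:,:,::-1]
cv2.imwrite(f"pics/{sys.argv[1]}.png",np.hstack([cv2.resize(b,(400,340)),cv2.resize(w,(400,300))[:].copy() if 0 else cv2.resize(w,(400,340))]))
E
python3 look.py m4
```

```text
19.85 [ 0.59354139 -0.18557753  0.06127882] [179.99517123 -32.90712763  -0.48563142] face [ 0.0119 -0.3871 -0.0251] F [-0.26 -0.7  -4.15] tool F [-2.47  0.71  3.34] 0.011719610091147156
pivot [ 0.58332813 -0.18548938  0.07706241] torque [-0.023  0.713 -0.056]
```

View pics/m4.png

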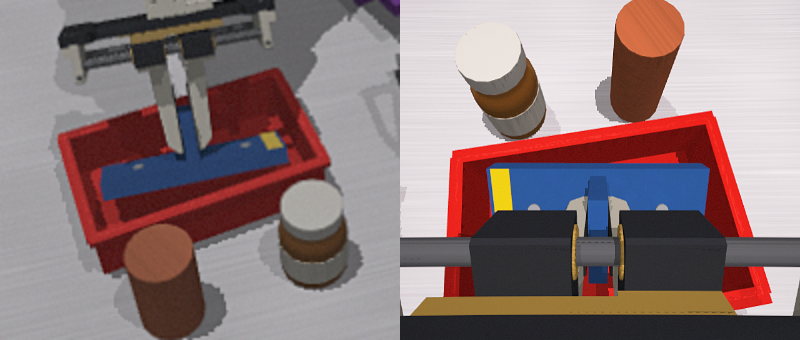

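Still tilted, and inside the bin walls in both views. I'll ease the grip further and watch the blue outline numerically.

Request:
jog_arm --pt "0.0 0 0 0 0" --pt "0.0 0 0 0 0" --pt "0.0 0 0 0 0" --newtons 8

```text
t: 20.25
position: [0.5934, -0.1855, 0.0609]
ee_rot: [-180.0, -32.9, -0.5]
ft_force: [-0.3, 0.1, -4.6]
opening: 0.0122
```

```bash
cat > blue.py <<'E'
exec(open('st.py').read())
z=rot(s)[:,2]; print('pivot',s['position']-.0188*z,'torque',s['wrist_torque'].round(3))
f=env.grab_frame("wrist"); h=cv2.cvtColor(f["img"],cv2.COLOR_RGB2HSV)
m=((h[...,0]>100)&(h[...,0]<125)&(h[...,1]>120)&(h[...,2]>30)).astype(np.uint8); m[:200]=0
n,l,st,_=cv2.connectedComponentsWithStats(m); print(st[1:][st[1:,4]>100].tolist())
P=s['position']-.0188*z
for a in(35,20,10,0):   # expected upper-edge row, base top edge +x, for bracket tilt a
    A=np.radians(a);U=np.array([np.cos(A),0,np.sin(A)]);N=np.array([-np.sin(A),0,np.cos(A)])
    print(a,proj(f,P+.027*U-.0284*N).round(0)[0])
E
python3 blue.py
```

```text
20.25 [ 0.59340715 -0.18553257  0.06093795] [-179.9887784   -32.88208756   -0.49801321] face [ 0.0116 -0.3871 -0.0253] F [-0.26  0.06 -4.63] tool F [-2.73 -0.05  3.75] 0.012170622102680913
pivot [ 0.58320076 -0.18544754  0.076726  ] torque [ 0.052  0.711 -0.015]
[[138, 230, 357, 104, 21048], [302, 376, 30, 24, 720]]
35 [316. 231.]
20 [316. 244.]
10 [316. 255.]
0 [316. 266.]
```

Request:
jog_arm --pt "0.0 -0.003 0 0.004 0" --pt "0.0 -0.002 0 0.004 0" --pt "0.0 -0.002 0 0.003 0" --pt "0.0 0 0 0 0" --pt "0.0 0 0 0 0"

```text
t: 20.8
position: [0.5935, -0.1855, 0.0479]
ee_rot: [-180.0, -32.9, -0.5]
ft_force: [-0.1, -0.3, -3.9]
opening: 0.0122
```

Request:
jog_arm --pt "0.0 0 0 0 0" --pt "0.0 0 0 0 0" --pt "0.0 0 0 0 0" --newtons 4

```text
t: 21.1
position: [0.5936, -0.1856, 0.0481]
ee_rot: [-180.0, -32.9, -0.5]
ft_force: [0.4, -0.1, -4.2]
opening: 0.0118
```

```bash
python3 blue.py
```

```text
21.1 [ 0.59356201 -0.18555979  0.04806527] [-179.99797941  -32.89495409   -0.49077992] face [ 0.0043 -0.3871 -0.0359] F [ 0.36 -0.1  -4.17] tool F [-1.96  0.1   3.7 ] 0.011827716815608055
pivot [ 0.58335208 -0.185473    0.06385103] torque [ 0.083  0.684 -0.022]
[[153, 249, 335, 85, 14772], [147, 251, 7, 53, 213], [302, 376, 30, 29, 870]]
35 [316. 231.]
20 [316. 244.]
10 [316. 255.]
0 [316. 266.]
```

It has pivoted to about 16° and is still held. I'll lower it onto the floor, which levels it the rest of the way.

Request:
jog_arm --pt "0.0 -0.001 0 0.002 0" --pt "0.0 -0.001 0 0.002 0" --pt "0.0 -0.001 0 0.002 0" --pt "0.0 -0.001 0 0.0015 0" --pt "0.0 -0.001 0 0.0015 0" --pt "0.0 -0.001 0 0.0015 0" --pt "0.0 -0.0005 0 0.001 0" --pt "0.0 0 0 0 0" --pt "0.0 0 0 0 0" --newtons 4

```text
t: 22.05
position: [0.5941, -0.1856, 0.0345]
ee_rot: [180.0, -32.9, -0.5]
ft_force: [2.9, 0.4, 1.4]
opening: 0.0122
```

```bash
python3 blue.py
```

```text
22.05 [ 0.59408633 -0.18563536  0.03448622] [179.9996174  -32.8534123   -0.50376784] face [-0.003  -0.3872 -0.0473] F [2.88 0.41 1.37] tool F [ 3.16 -0.43  0.41] 0.012168171207224191
pivot [ 0.58388788 -0.18554556  0.05027937] torque [ 0.041 -0.225 -0.008]
[[143, 238, 7, 71, 300], [178, 238, 313, 96, 17934]]
35 [316. 231.]
20 [316. 244.]
10 [316. 255.]
0 [316. 266.]
```

View picture.

```bash
python3 look.py m5
```

```text
22.1 [ 0.59408326 -0.18564998  0.03452019] [179.99946507 -32.85558324  -0.50640662] face [-0.003  -0.3872 -0.0473] F [ 2.82 -0.29  1.58] tool F [3.23 0.27 0.2 ] 0.01176140080469691
pivot [ 0.58388422 -0.18555966  0.05031295] torque [-0.026 -0.247 -0.03 ]
```

View pics/m5.png

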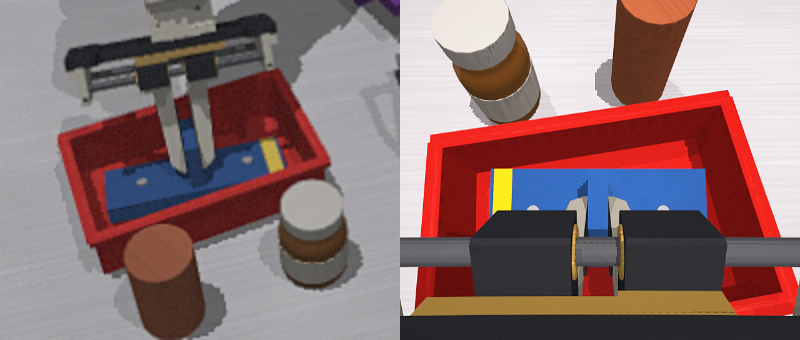

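```bash
cat > fit.py <<'E'
from h import *
from station import env
from scipy.optimize import least_squares
def fit(f,obs,x0=(.585,-.186,.01,0,0)):
    def P(p,q):
        Rm=(R.from_euler('z',p[4])*R.from_euler('y',-p[3])).as_matrix()
        return Rm@np.array(q)/1e3+p[:3]
    res=lambda p:np.concatenate([proj(f,P(p,q))[0]-np.array(o) for q,o in obs])
    r=least_squares(res,x0,x_scale=[.01,.01,.01,.1,.1],loss='soft_l1')
    print('bracket x y z',r.x[:3].round(4),'tilt,yaw deg',np.degrees(r.x[3:]).round(1),'res',res(r.x).round(1))
E
python3 - <<'E'
from fit import *
f=env.grab_frame("scene")
fit(f,[([-30,-84,16],(203.5,319)),([30,-84,16],(204,333.5)),([30,-84,0],(205,342)),([30,84,16],(294,311.5)),([30,84,0],(293.5,316)),([-30,84,16],(289,299))])
cv2.imwrite("pics/c6.png",cv2.resize(f["img"][280:360,190:320,::-1],None,fx=6,fy=6,interpolation=cv2.INTER_CUBIC))
E
```

```text
bracket x y z [ 0.5986 -0.1852  0.0107] tilt,yaw deg [24.4  2. ] res [-1.   0.2 -0.1 -0.2  0.8 -1.   0.  -0.3  1.8  2.8 -1.7 -0. ]
```

View pics/c6.png

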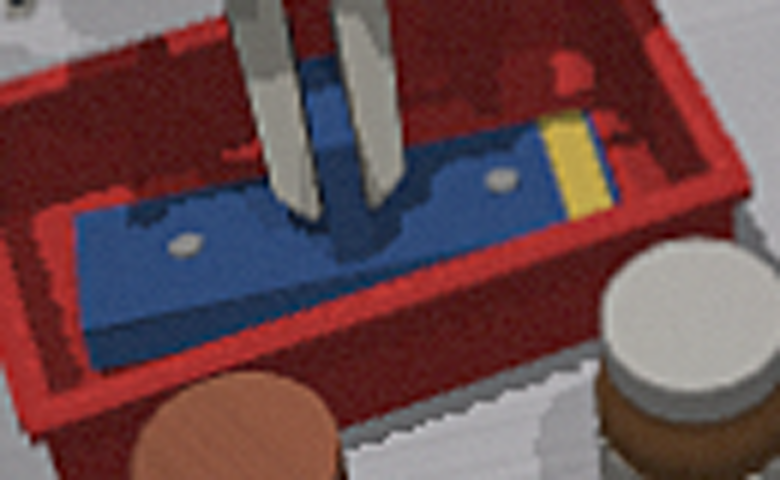

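Run:
```python
from fit import *
f=env.grab_frame("scene")
g=lambda x,y:((x+.5)/6-.5+190,(y+.5)/6-.5+280)
o=[([-30,-84,16],g(77,215)),([30,-84,16],g(85,330)),([30,-84,0],g(95,372)),([-30,84,16],g(590,112))]
fit(f,o); fit(f,o+[([30,84,16],g(616,204))])
for a in(-15,0,15,30):
    Rm=R.from_euler('y',-a,degrees=True).as_matrix()
    q=[proj(f,Rm@np.array(v)/1e3+[.59,-.186,.015])[0] for v in([-30,-84,16],[30,-84,16],[30,-84,0])]
    print(a,(q[1]-q[0]).round(1),(q[2]-q[1]).round(1))
```

```text
bracket x y z [ 0.5947 -0.1856  0.0075] tilt,yaw deg [13.8 -0.7] res [ 0.1  0.  -0.   0.1 -0.  -0.1  0.  -0. ]
bracket x y z [ 0.591  -0.1861  0.0041] tilt,yaw deg [15.8  0.2] res [-0.1  0.6 -0.  -0.4  0.  -0.5 -0.9 -0.3  1.1  0.8]
-15 [ 4.4 29.2] [1.3 3.3]
0 [ 3.  24.7] [1.5 5.3]
15 [ 1.4 18.4] [1.7 7. ]
30 [-0.3 11. ] [1.8 8.1]
```

The fit gives about 14° of tilt, with the low edge on the floor at bracket x≈0.594, y≈-0.186. Releasing it means a soft settle of about 7 mm at the centre, well below the drop limit. I'll go to minimum grip first, then open slowly.

Request:
jog_arm --pt "0.0 0 0 0 0" --pt "0.0 0 0 0 0" --pt "0.0 0 0 -0.002 0" --pt "0.012 0 0 -0.001 0" --pt "0.0125 0 0 0 0" --pt "0.013 0 0 0 0" --pt "0.014 0 0 0 0" --pt "0.016 0 0 0 0" --pt "0.02 0 0 0 0" --pt "0.03 0 0 0 0" --pt "0.04 0 0 0 0" --pt "0.04 0 0 0 0" --newtons 3

```text
t: 23.5
position: [0.5927, -0.1855, 0.0373]
ee_rot: [-180.0, -32.9, -0.5]
ft_force: [0.2, -0.3, 0.2]
opening: 0.0378
```

```bash
python3 blue.py
```

```text
23.5 [ 0.59267218 -0.18554545  0.03726036] [-179.99143477  -32.88509752   -0.49925183] face [-0.0026 -0.3871 -0.0443] F [ 0.17 -0.3   0.23] tool F [ 0.27  0.3  -0.1 ] 0.037846111031400106
pivot [ 0.58246497 -0.18545932  0.05304787] torque [ 0.064  0.298 -0.029]
[[185, 246, 296, 89, 12178], [151, 264, 9, 34, 140], [258, 376, 117, 10, 1046]]
35 [316. 231.]
20 [316. 244.]
10 [316. 255.]
0 [316. 266.]
```

Request:
jog_arm --pt "0.045 0 0 -0.005 0" --pt "0.045 0 0 -0.015 0" --pt "0.045 0 0 -0.03 0" --pt "0.045 0 0 -0.04 0" --pt "0.045 0 0 -0.04 0" --pt "0.045 0 0 -0.04 0" --pt "0.045 -0.03 0 -0.03 0" --pt "0.045 -0.03 0 0 0" --pt "0.045 0 0 0 0"

```text
t: 24.45
position: [0.4309, -0.1835, 0.1718]
ee_rot: [-179.9, -32.8, -0.6]
ft_force: [-0.0, 0.4, -0.6]
opening: 0.0452
```

Run:
```python
from h import *; from station import env
a=env.grab_frame("top")["img"][130:330,330:500,::-1];b=env.grab_frame("scene")["img"][240:420,160:330,::-1]
cv2.imwrite("pics/m7.png",np.hstack([cv2.resize(a,(400,470),interpolation=2),cv2.resize(b,(400,470),interpolation=2)]))
```

```text
(no output)
```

View pics/m7.png

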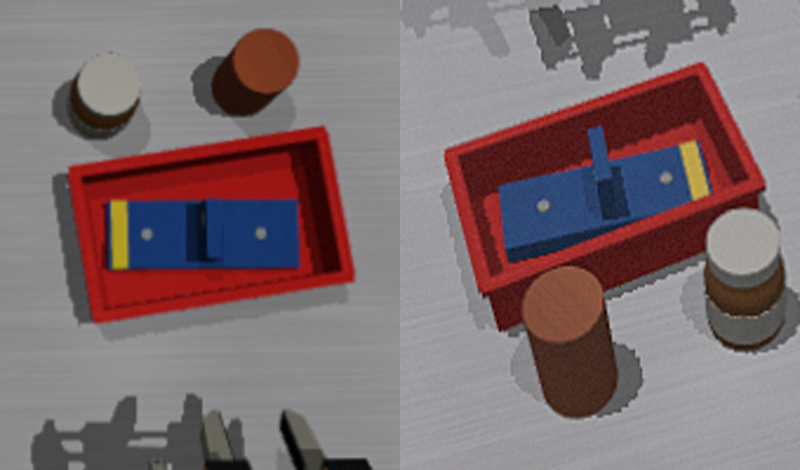

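The view shows the bracket flat in the bin, well clear of the walls. In the scene crop the short edge runs from (500,187) to (503,250), about 24 px of image rows in the raw picture, against 24.7 expected for level and 18.4 at 15° tilt. The jar and candle stand as before and the robot is clear, so I'm handing in.

```bash
python3 -c "
from station import env
print(env.finish_job()); print(env.read_state()['t'])"
```

```text
the job is handed in; nothing more can be done
None
the job is handed in; nothing more can be done
```

The bracket is off the board and lies flat on its base in the red bin. The job was handed in at about 24.5 s, well under the 51 s limit; no verdict was reported.

- **Getting the tilt:** the moves cannot tilt the tool, so I pushed it past full reach until it leaned to about 35°. That let it approach along the board's normal, below the light bar.
- **Off the board:** I slid the bracket about 28 mm to the stop, with a peak reading of about 14 N. I eased back 1 to 2 mm and lifted; the force then read only the bracket's weight, about 4.4 N.
- **Into the bin:** the tool was still tilted, so I eased the grip until the bracket pivoted towards level. I rested its edge on the floor and let go.

**Last checks**
- The final pictures show it flat (short edge 24 px against 24.7 expected for level), inside the walls, with the robot clear.
- The jar and candle look unmoved. I did not check the carton after the bracket went into the bin.

**What went less well**
- The tool's tilt drifted from 34.7° to about 33° before the lift.
- The pivot did not finish level: about 14° was left when I opened the fingers, so the bracket settled the last 7 mm or so at its centre. I worked out that this stays below the drop limit but did not measure it.
- The bracket lies about 8° off the bin's long axis, which it has room for.

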